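Check the spray pot's air pressure with the stick gauge

ROBOT

A 6-joint arm with a two-finger parallel gripper is mounted at the origin on the work surface. World frame = base frame: x ahead of the robot, y to its left, z up, the work surface at z = 0. Lengths are in m, angles in rad, forces in N, time in s.
With the tool pointing down it reaches from about 0.425 to 0.95 m from the base axis. Payload 3.5 kg.
Tool frame: the origin (TCP) lies between the finger pads; the fingertips stand 17 mm ahead of it and the grasp point (between the pads) lies 2 mm behind it; z points along the fingers, y is the direction in which the jaws open and shut (so a half turn about z gives the same grasp; the last joint's range is limited). The gripper opens to 85 mm and grips with 20 to 120 N. Pads are 22 mm wide; open, the fingers measure 114 mm over their backs; the gripper's body (76 mm by 85 mm) begins 54 mm behind the grasp point. The pads swing forward as they close: fully open they stand 13 mm farther back than shut.
Start: joints at [1.167, 0.286, 1.577, -0, 1.279, -0.15], TCP at [0.169, 0.653, 0.248] pointing down, gripper open.
Joint ranges: [-2.77, 2.77], [-0.9, 2.22], [0.21, 2.48], [-1.53, 4.67], [0.24, 2.81], [-2.84, 2.84]. Speed limits (rad/s): [2.79, 2.79, 3.14, 3.14, 3.14, 3.14].

INTERFACE

Orientations are given as a unit quaternion [x, y, z, w].
In Python, from plant import ctrl gives the robot as it stands.
- The arm moves only by the tool carry_out, never from a script. Its argument "commands" is a list of rows, each an object with "delta_pos": the shift along the tool's x, y, z in m, a list of three; "delta_rot": the turn, a rotation vector about the tool's x, y, z in rad, a list of three; "claw": the opening in per cent of the stroke, from 0 (shut) to 100 (fully open). A call has 1 to 8 rows; each row is the pose to reach, as a shift and turn from the pose measured when the call began, along the tool's axes at that moment; what a row does not reach only later rows make up. A row lasts 1/12 s, in which the tool goes at most 41.7 mm and 7.16 degrees, less where a joint would pass 70% of its speed; a pose out of reach is approached as far as the arm can. A call with a gripper value outside its range is refused whole. The fingers move at their own pace and stop on an object; "force" is the grip in N (left out, the last holds). Time passes only in rows, so rows that repeat a pose let the fingers close. It gives the time, the measured TCP pose, the force and the opening at its end, in the units of the state.
- ctrl.get_state(): the state, without advancing time (a new reading comes with each control period).
- ctrl.read_camera(name): name is "scene" or "top" or "wrist"; returns (picture, depth): 400x640x3 uint8, red, green, blue; 400x640 float32, m along the optical axis (not along the pixel's ray), 0 where there is no reading.
- ctrl.camera_info(name): a dict with "fx", "fy", "cx", "cy" (pixels), "rvec" (rotation vector, rad) and "tvec" (3), from world to camera coordinates, as OpenCV has them; the wrist camera has in their place "mount" (4x4, takes a point from camera to tool coordinates, whose origin is the TCP and whose axes are the flange's). Camera axes: x right, y down, z forward; pixel columns grow to the right and rows downward; lengths in m; the calibration is good to about 2 mm. A picture is of the moment at which its call begins: read the wrist's pose just before it. camera_info takes no time and is no camera call.
- ctrl.sign_off(): hands the job in, once; it reports no verdict.
The state is a dict: "time": time; "qpos": joint angles; "dq": joint speeds; "joint_efforts": joint torques, N m; "eef_pos": TCP position; "tcp_rot": TCP orientation; "contact_force": force on the tool from outside, world axes, zero at the start; "wrist_torque": the same for the moment, N m; "opening": opening from 0.0 (shut) to 1.0 (fully open).
Only numpy, scipy, OpenCV 4.12 (cv2) and the standard library are available. Lean on these libraries where they do the work, as an engineer would, in place of code of your own. Each camera call takes 0.05 s, during which the arm holds its last target.

TASK

Check the air in the glaze-spray pot: pick up the stick gauge and press its rubber foot straight down over the valve stem on the pot's lid until it is fully seated, leaning on it with about 15 N (at least 12, never above 22), and hold it there still for two seconds while the pressure pushes the white rod out of the barrel. The rod stays out when you lift the gauge off; then stand the gauge upright in the middle of the green tray if the black band on the rod is wholly out of the barrel, or of the red tray if none of the band shows (if the band is half out, either tray will do), and let go. Leave everything else on the table where it is.

Things in the scene. Friction and masses are not known exactly. Their poses are not given: they have to be found in the camera images.
- gauge_grip (a point): centre of the loose stick gauge's blue grip block (28 mm along x, 26 mm along y, from 32 to 66 mm above the gauge's underside; take it across y), 48 mm above the underside, on the foot's axis. z up, +x along the aluminium barrel (16 mm across, from 14 to 76 mm out, level with this point); a brass cap reaches 36 mm to -x. Gauge 0.2 kg, stands upright on the table at the start.
- gauge_mouth (a point): centre of the gauge's underside, 48 mm below gauge_grip; z up. Black rubber bell foot 36 mm across and 6 mm high, tapering to a 24 mm neck. In it a funnel mouth 25 mm across narrows in 7 mm to a 14.4 mm bore; the seat for the stem's end is 17 mm above this point, round a 9 mm hole for the pin; in the hole is the plunger that drives the rod.
- gauge_rod (a joint): how far the white rod stands out of the barrel's far end (+x), m: 0 at the start (only its 4 mm tip shows), at most 0.030. It is pushed out when the gauge is pressed on the valve and stays there by friction. The black band is wholly out from 0.021 on, and hidden below 0.017.
- pot: aluminium pressure pot, 150 mm across and 130 mm high with a blue stripe, fixed to the table; origin at the centre of its underside, z up. Clamp bolts on the lid's rim stand at most 6 mm above it, 66 mm from the centre.
- valve_base (a point): centre of the lid's top (130 mm above the table), where the upright brass stem comes out; z up. Stem 12 mm across, its end 26 to 44 mm above this point, different each time and not measured; a 4 mm pin stands 14 mm out of its end and yields at 5 to 9 N, depending on the pressure (not yet seating). The stem sits in rubber: it sinks 1 mm per 5 N, up to 6 mm, and comes back.
- tray_green_in (a point): centre of the inner floor (4 mm above the table) of the fixed green tray, 120 x 120 mm outside, walls 4 mm thick, rim 15 mm above the table. The trays change places.
- tray_red_in (a point): the same for the red tray, of the same size
- cup_mid (a point): bystander: clay cup 72 mm wide, 80 mm high; centre
- jar1_mid (a point): bystander: blue glaze jar 64 mm wide, 85 mm high; centre
- jar2_mid (a point): bystander: brown glaze jar of the same size; centre
- brush_grip (a point): bystander: glaze brush 180 mm long, lying; a point on its handle
- finial_mid (a point): bystander: small clay knob 44 mm wide, 49 mm high; centre
- tile_mid (a point): bystander: white test tile 60 x 60 x 8 mm; centre
Things that resemble listed ones, but are neither listed nor needed, are in the scene too. What is shaped like the pot but purple is not meant.

How it is judged:
On the way:
1. the gauge is seated upright on the valve stem, pressed with more than 11 N, with the rod pushed out and still, for 1 s (contact force between pot and anything else above 11 N and horizontal distance between gauge_grip and valve_base below 0.004 m and z of gauge_grip in the frame of valve_base below 0.076 m and angle between gauge_grip's own z axis and vertical below 0.12 rad and value of joint gauge_rod above 0.006 m and velocity of joint gauge_rod between -0.001 and 0.001 m/s), for 1 s.
At the end, for the whole second after the job is handed in: The gauge stands upright (0.12 rad) on a tray's floor, its axis within 40 mm of the middle along both sides: green if the rod is out more than 16.5 mm, red if less than 21.5 mm (between these, either); the rod is still out more than 6 mm (angle between gauge_grip's own z axis and vertical below 0.12 rad and value of joint gauge_rod above 0.006 m and ((value of joint gauge_rod above 0.0165 m and x of gauge_grip in the frame of tray_green_in between -0.04 and 0.04 m and y of gauge_grip in the frame of tray_green_in between -0.04 and 0.04 m and z of gauge_grip in the frame of tray_green_in below 0.052 m) or (value of joint gauge_rod below 0.0215 m and x of gauge_grip in the frame of tray_red_in between -0.04 and 0.04 m and y of gauge_grip in the frame of tray_red_in between -0.04 and 0.04 m and z of gauge_grip in the frame of tray_red_in below 0.052 m))); the robot touches nothing.
It fails at once if the pot or its valve is pushed with more than 22 N (contact force between pot and anything else above 22 N).
It fails at once if a bystander is shifted by more than 30 mm (distance of any of cup_mid, jar1_mid, jar2_mid, brush_grip, finial_mid, tile_mid from where it was at the start of the episode above 0.03 m).
It also fails if it takes over 67 s, if anything falls off the work surface, if the arm or the gripper's body presses on something with over 40 N, if the wrist force passes 120 N, or if a joint passes its speed limit or range.

## Working session

There is one attempt and no reset: what is moved stays moved. The work goes in short steps, Python scripts to look and compute and a tool call to move; the robot and the scene stay as the last step left them, time stands still between calls to the robot, and variables do not carry over. Pictures are saved under pics/ and viewed, and the job is handed in when it is done.

Besides the shell and the picture viewer there is one more tool, called after "Emit:" as name([rows], argument=value, ...), one row to a line, values as JSON. carry_out: Moves the arm, as the interface text tells. Its arguments: {"type":"object","properties":{"commands":{"type":"array"},"force":{"type":"number"}},"required":["commands"]}

```bash
ls; mkdir -p pics; python3 - <<'E'
from plant import ctrl
import cv2,numpy as np
s=ctrl.get_state();print(s)
for n in("scene","top"):
    im,d=ctrl.read_camera(n);cv2.imwrite(f"pics/{n}0.png",im[:,:,::-1]);np.save(f"pics/{n}0d.npy",d);print(n,ctrl.camera_info(n))
print(ctrl.camera_info("wrist"))
E
```

```text
pics
{'time': 0.0, 'qpos': array([ 1.16698616e+00,  2.87206089e-01,  1.57822599e+00,  1.48825742e-05,
        1.27858612e+00, -1.50014872e-01]), 'dq': array([ 0.00047995, -0.00080278,  0.00019172, -0.00030984,  0.00031681,
       -0.00069191]), 'joint_efforts': array([ 9.59272038e-04, -4.05977225e+01, -2.92633402e+01,  7.53660014e-07,
        5.94314173e-03,  8.86444923e-06]), 'eef_pos': array([0.16920464, 0.65279374, 0.24689366]), 'tcp_rot': array([ 1.26559393e-01,  9.91958290e-01, -1.16461977e-03, -3.38407188e-04]), 'contact_force': array([ 0.0924573 , -0.12112649,  1.03808839]), 'wrist_torque': array([ 0.02694378,  0.0396045 , -0.02466204]), 'opening': 1.0032003668549554}
scene {'fx': 469.49253355844337, 'fy': 469.49253355844337, 'cx': 318.2635857584734, 'cy': 199.8495455446856, 'rvec': array([ 0.95803533,  2.40882661, -1.1350797 ]), 'tvec': array([ 0.39860344, -0.11444222,  1.630201  ])}
top {'fx': 481.3484233686664, 'fy': 481.3484233686664, 'cx': 320.6654943223993, 'cy': 200.23891772436903, 'rvec': array([ 2.15255405, -2.09870983,  0.17594026]), 'tvec': array([-0.04999093,  0.49509526,  1.45810206])}
{'fx': 356.22430626222064, 'fy': 356.22430626222064, 'cx': 326.39530727106484, 'cy': 200.63320555999942, 'mount': array([[ 4.63326767e-04, -9.60042650e-01, -2.79853345e-01,
         7.11717344e-02],
       [ 9.99999889e-01,  4.69704122e-04,  4.42757812e-05,
         1.56016504e-04],
       [ 8.89416315e-05, -2.79853335e-01,  9.60042761e-01,
        -1.25462972e-01],
       [ 0.00000000e+00,  0.00000000e+00,  0.00000000e+00,
         1.00000000e+00]])}
```

View pics/scene0.png

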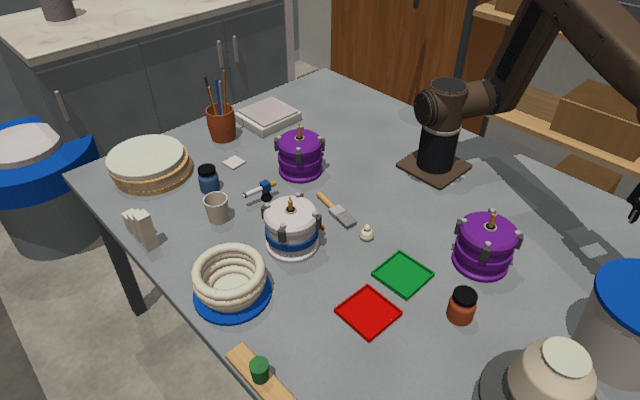

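View pics/top0.png

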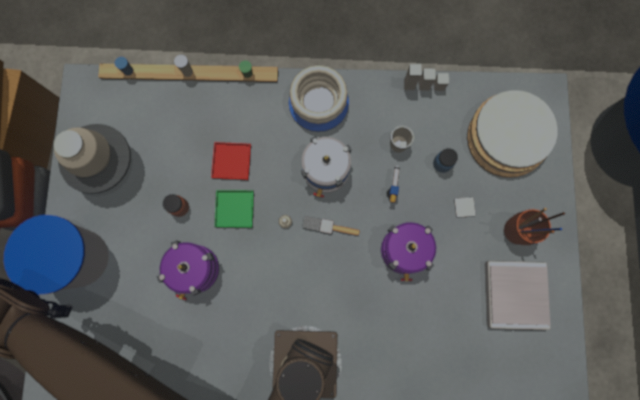

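Scene view: the silver pot with the blue stripe is at (291,228) and the gauge at (264,188). Trays are green (403,274) and red (368,312). The two purple pots are decoys. In the top view the pot is at (326,162) and the gauge at (395,188). Next I'll measure these.

```bash
cat > h.py <<'E'
import cv2,numpy as np
from plant import ctrl
from scipy.spatial.transform import Rotation as R
def ray(n,uv,st=None):
    c=ctrl.camera_info(n);d=np.array([(uv[0]-c['cx'])/c['fx'],(uv[1]-c['cy'])/c['fy'],1.])
    if n=="wrist":
        M=c['mount'];Rt=R.from_quat(st['tcp_rot']).as_matrix()
        return Rt@M[:3,3]+st['eef_pos'],Rt@M[:3,:3]@d
    Rm=cv2.Rodrigues(c['rvec'])[0];return -Rm.T@c['tvec'],Rm.T@d
def onz(n,uv,z,st=None):
    o,d=ray(n,uv,st);return o+d*(z-o[2])/d[2]
def atdepth(n,uv,dep,st=None):
    o,d=ray(n,uv,st);return o+d*dep
def cloud(n,D,st=None):
    v,u=np.mgrid[:D.shape[0],:D.shape[1]];o,_=ray(n,(0,0),st)
    c=ctrl.camera_info(n);d=np.stack([(u-c['cx'])/c['fx'],(v-c['cy'])/c['fy'],np.ones_like(u,float)],-1)
    Rm=(R.from_quat(st['tcp_rot']).as_matrix()@c['mount'][:3,:3]) if n=="wrist" else cv2.Rodrigues(c['rvec'])[0].T
    return o+(d@Rm.T)*D[...,None]
def project(n,p):
    c=ctrl.camera_info(n);K=np.array([[c['fx'],0,c['cx']],[0,c['fy'],c['cy']],[0,0,1]])
    return cv2.projectPoints(np.array(p,float).reshape(-1,3),c['rvec'],c['tvec'],K,None)[0].reshape(-1,2)
def crop(src,box,k,out):
    im=cv2.imread(src);x0,y0,x1,y1=box
    cv2.imwrite(out,cv2.resize(im[y0:y1,x0:x1],None,fx=k,fy=k,interpolation=cv2.INTER_CUBIC))
E
python3 - <<'E'
from h import *
a=cv2.imread("pics/top0.png")[150:225,290:430];b=cv2.imread("pics/scene0.png")[165:265,220:340]
a=cv2.resize(a,(780,418),interpolation=2);cv2.imwrite("pics/tc.png",a)
cv2.imwrite("pics/sc.png",cv2.resize(b,(720,600),interpolation=2))
for n in("top","scene"):
    im=cv2.imread(f"pics/{n}0.png");D=np.load(f"pics/{n}0d.npy");P=cloud(n,D);h=cv2.cvtColor(im,cv2.COLOR_BGR2HSV)
    G=cv2.inRange(h,(50,120,60),(75,255,255))>0; Rd=((h[...,0]<6)|(h[...,0]>174))&(h[...,1]>180)&(h[...,2]>100)
    for nm,m in(("green",G),("red",Rd)):
        k,l,s,c=cv2.connectedComponentsWithStats(m.astype(np.uint8))
        i=1+np.argmax(s[1:,4]); cnt=cv2.findContours((l==i).astype(np.uint8),0,2)[0][0]
        r=np.array([onz(n,p,0.015) [:2] for p in cnt[:,0]],np.float32)
        print(n,nm,s[i],c[i],cv2.minAreaRect(r))
    ex=(275,120,345,215) if n=="top" else (255,185,330,260)
    B=cv2.inRange(h,(98,140,60),(125,255,255))
    k,l,s,c=cv2.connectedComponentsWithStats(B)
    for i in range(1,k):
        if s[i,4]>15: print(n,"blue",s[i],c[i],np.median(P[l==i],0))
    # lid-height points
    m=(abs(P[...,2]-0.13)<0.005);k,l,s,c=cv2.connectedComponentsWithStats(m.astype(np.uint8))
    for i in range(1,k):
        if s[i,4]>100:
            cnt=cv2.findContours((l==i).astype(np.uint8),0,2)[0][0];r=np.array([onz(n,p,.13)[:2] for p in cnt[:,0]],np.float32)
            print(n,"lid",s[i],c[i],cv2.minEnclosingCircle(r))
E
```

```text
top green [ 216  191   37   36 1266] [234.11769352 208.98894155] ((0.46813830733299255, 0.23677903413772583), (0.11242620646953583, 0.11472903192043304), 1.437047004699707)
top red [247 171   1   1   1] [247. 171.] ((0.5907887816429138, 0.20225368440151215), (0.0, 0.0), 0.0)
top blue [290 106   7  14  27] [292.77777778 112.59259259] [0.7914214  0.06166793 0.01173179]
top blue [336 108  11  16  33] [340.42424242 116.51515152] [ 0.77898409 -0.09344869  0.01175992]
top blue [390 187   8   7  39] [393.71794872 189.66666667] [ 0.53042448 -0.26280431  0.06742873]
top blue [   4  214   80   81 4977] [ 43.50753466 253.91340165] [0.29937216 0.71581938 0.20121631]
top lid [ 302  136   48   49 1227] [325.69845151 160.26568867] ((0.6035888195037842, -0.05227834731340408), 0.08193058520555496)
top lid [ 387  223   48   49 1360] [411.20808824 247.31029412] ((0.3507274091243744, -0.30156999826431274), 0.08227859437465668)
top lid [ 157  242   54   53 1310] [183.87251908 267.57022901] ((0.273945152759552, 0.3500041365623474), 0.08087211847305298)
scene green [ 371  250   63   51 1714] [402.35180863 
[... 1176 characters left out ...]
 ((-0.17651064693927765, -1.471463918685913), 0.24620477855205536)
scene lid [ 10  30 159  41 369] [91.07588076 51.6504065 ] ((0.48470282554626465, -1.6112781763076782), 0.3493700921535492)
scene lid [274 126  51  29 758] [299.29023747 140.46174142] ((0.3526604175567627, -0.2968480587005615), 0.08514168113470078)
scene lid [ 261  193   61   40 1372] [290.4016035  212.67055394] ((0.6062532663345337, -0.04456306993961334), 0.08396758139133453)
scene lid [ 457  208   67   43 1472] [489.390625   229.53736413] ((0.28043368458747864, 0.35396671295166016), 0.08285749703645706)
scene lid [587 304  53  55 227] [610.38325991 337.14537445] ((0.3686082363128662, 0.6905298233032227), 0.06880693137645721)
```

View pics/tc.png

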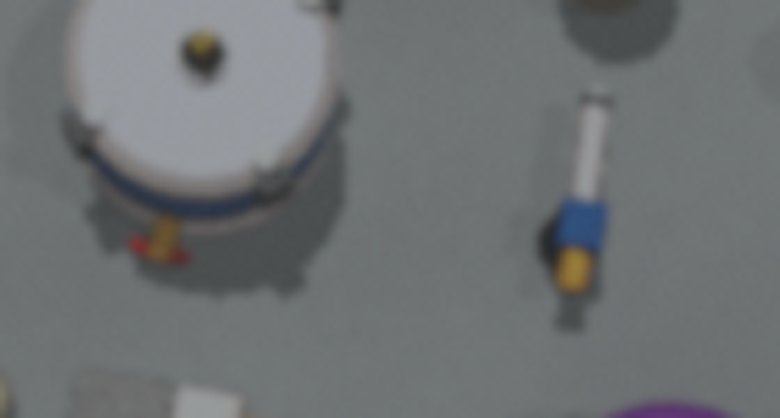

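View pics/sc.png

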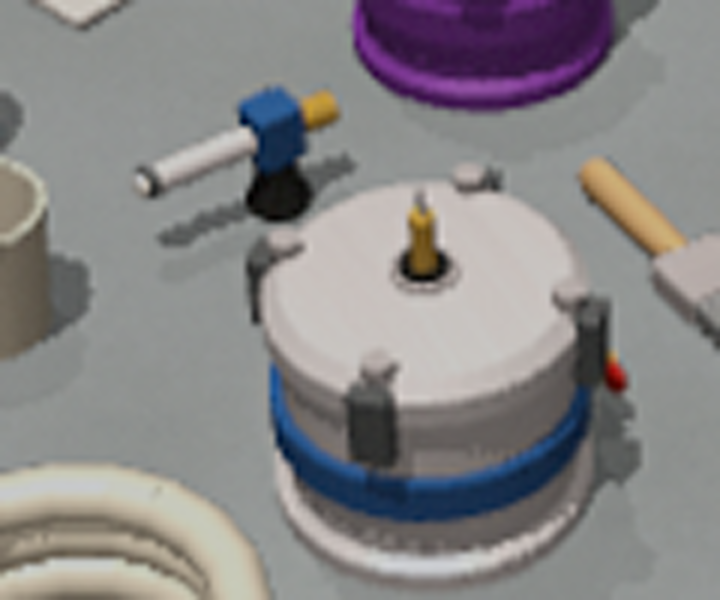

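```bash
cat >> h.py <<'E'
def tgt(pos,ang,st=None):
    """deltas in tool axes to reach world pos, tool pointing down, tool x at world angle ang"""
    st=st or ctrl.get_state();R0=R.from_quat(st['tcp_rot'])
    c,s=np.cos(ang),np.sin(ang)
    Rt=R.from_matrix(np.array([[c,s,0],[s,-c,0],[0,0,-1]]))
    return np.round(R0.inv().apply(np.array(pos)-st['eef_pos']),4),np.round((R0.inv()*Rt).as_rotvec(),4)
E
python3 - <<'E'
from h import *
b=onz("top",(392.9,198.5),.056);e=onz("top",(397.2,167.6),.056);print(b,e,np.arctan2(*(e-b)[[1,0]]),np.linalg.norm(e-b))
b=onz("scene",(220+318/6,165+105/6),.056);e=onz("scene",(220+150/6,165+180/6),.048);print(b,e,np.arctan2(*(e-b)[[1,0]]),np.linalg.norm(e-b))
print(onz("top",(393.9,189.7),.066),onz("scene",(220+272/6,165+102/6),.066))
print(tgt([.5,.2,.28],1.45))
E
```

```text
[ 0.50490761 -0.26061799  0.056     ] [ 0.60340547 -0.27404818  0.056     ] -0.13551445201168927 0.09940924758063077
[ 0.50252347 -0.2546146   0.056     ] [ 0.59822729 -0.27328495  0.048     ] -0.19266486065399624 0.09783559104941839
[ 0.53068779 -0.26229188  0.066     ] [ 0.5259389  -0.26243154  0.066     ]
(array([-0.4338, -0.3554, -0.0323]), array([-2.0000e-03,  1.3000e-03,  1.4378e+00]))
```

Emit:
carry_out([
  {"delta_pos": [-0.434,-0.355,-0.04],"delta_rot": [-0.002,0.001,1.438],"claw": 100},
  {"delta_pos": [-0.434,-0.355,-0.04],"delta_rot": [-0.002,0.001,1.438],"claw": 100},
  {"delta_pos": [-0.434,-0.355,-0.04],"delta_rot": [-0.002,0.001,1.438],"claw": 100},
  {"delta_pos": [-0.434,-0.355,-0.04],"delta_rot": [-0.002,0.001,1.438],"claw": 100},
  {"delta_pos": [-0.434,-0.355,-0.04],"delta_rot": [-0.002,0.001,1.438],"claw": 100},
  {"delta_pos": [-0.434,-0.355,-0.04],"delta_rot": [-0.002,0.001,1.438],"claw": 100},
  {"delta_pos": [-0.434,-0.355,-0.04],"delta_rot": [-0.002,0.001,1.438],"claw": 100},
  {"delta_pos": [-0.434,-0.355,-0.04],"delta_rot": [-0.002,0.001,1.438],"claw": 100},
])

```text
time: 0.77
eef_pos: [0.366, 0.3829, 0.2714]
tcp_rot: [0.589, 0.808, -0.0, 0.0]
contact_force: [0.8, 0.6, -0.2]
opening: 0.998
```

```bash
python3 -c "
from h import *
print(ctrl.get_state()['eef_pos'],tgt([.528,-.262,.26],-.15))"
```

```text
[0.36600677 0.38292301 0.27137829] (array([-0.6635, -0.0433,  0.0116]), array([1.000e-04, 6.000e-04, 2.032e+00]))
```

Emit:
carry_out([
  {"delta_pos": [-0.6635,-0.043,0.01],"delta_rot": [0,0.001,2.032],"claw": 100},
  {"delta_pos": [-0.6635,-0.043,0.01],"delta_rot": [0,0.001,2.032],"claw": 100},
  {"delta_pos": [-0.6635,-0.043,0.01],"delta_rot": [0,0.001,2.032],"claw": 100},
  {"delta_pos": [-0.6635,-0.043,0.01],"delta_rot": [0,0.001,2.032],"claw": 100},
  {"delta_pos": [-0.6635,-0.043,0.01],"delta_rot": [0,0.001,2.032],"claw": 100},
  {"delta_pos": [-0.6635,-0.043,0.01],"delta_rot": [0,0.001,2.032],"claw": 100},
  {"delta_pos": [-0.6635,-0.043,0.01],"delta_rot": [0,0.001,2.032],"claw": 100},
  {"delta_pos": [-0.6635,-0.043,0.01],"delta_rot": [0,0.001,2.032],"claw": 100},
])

```text
time: 1.43
eef_pos: [0.4465, 0.0597, 0.2664]
tcp_rot: [0.904, 0.427, 0.0, -0.0]
contact_force: [1.2, 0.1, -0.5]
opening: 1.001
```

```bash
python3 -c "
from h import *
print(ctrl.get_state()['eef_pos'],tgt([.528,-.262,.26],-.15))"
```

```text
[0.44651884 0.05966044 0.26636535] (array([-0.1964,  0.2674,  0.0063]), array([-1.0000e-04, -2.0000e-04,  1.0317e+00]))
```

Emit:
carry_out([
  {"delta_pos": [-0.196,0.267,0.006],"delta_rot": [0,0,1.032],"claw": 100},
  {"delta_pos": [-0.196,0.267,0.006],"delta_rot": [0,0,1.032],"claw": 100},
  {"delta_pos": [-0.196,0.267,0.006],"delta_rot": [0,0,1.032],"claw": 100},
  {"delta_pos": [-0.196,0.267,0.006],"delta_rot": [0,0,1.032],"claw": 100},
  {"delta_pos": [-0.196,0.267,0.006],"delta_rot": [0,0,1.032],"claw": 100},
  {"delta_pos": [-0.196,0.267,0.006],"delta_rot": [0,0,1.032],"claw": 100},
  {"delta_pos": [-0.196,0.267,0.006],"delta_rot": [0,0,1.032],"claw": 100},
  {"delta_pos": [-0.196,0.267,0.006],"delta_rot": [0,0,1.032],"claw": 100},
])

```text
time: 2.1
eef_pos: [0.5278, -0.2634, 0.2597]
tcp_rot: [0.998, -0.059, -0.0, -0.0]
contact_force: [0.2, 0.0, 0.4]
opening: 0.999
```

Emit:
carry_out([
  {"delta_pos": [0,0,0],"delta_rot": [0,0,0.04],"claw": 100},
  {"delta_pos": [0,0,0],"delta_rot": [0,0,0.04],"claw": 100},
  {"delta_pos": [0,0,0],"delta_rot": [0,0,0.04],"claw": 100},
])

```text
time: 2.35
eef_pos: [0.5273, -0.2633, 0.2587]
tcp_rot: [0.997, -0.079, -0.001, -0.001]
contact_force: [0.1, 0.6, -0.1]
opening: 1.001
```

```bash
cat >> h.py <<'E'
import json
def wshot(tag):
    st=ctrl.get_state();im,D=ctrl.read_camera("wrist")
    cv2.imwrite(f"pics/{tag}.png",im[:,:,::-1]);np.save(f"pics/{tag}.npy",D)
    json.dump({k:np.array(st[k]).tolist() for k in('eef_pos','tcp_rot')},open(f"pics/{tag}.json","w"))
    print(st['time'],st['eef_pos'],st['tcp_rot'],st['contact_force'],st['opening']);return st,im[:,:,::-1].copy(),D
E
python3 -c "
from h import *
wshot('w1')"
```

```text
2.35 [ 0.52732128 -0.26332486  0.25870262] [ 0.99686925 -0.07905252 -0.00109299 -0.00109956] [ 0.10065061  0.5756032  -0.0695    ] 1.000821515037573
```

View pics/w1.png

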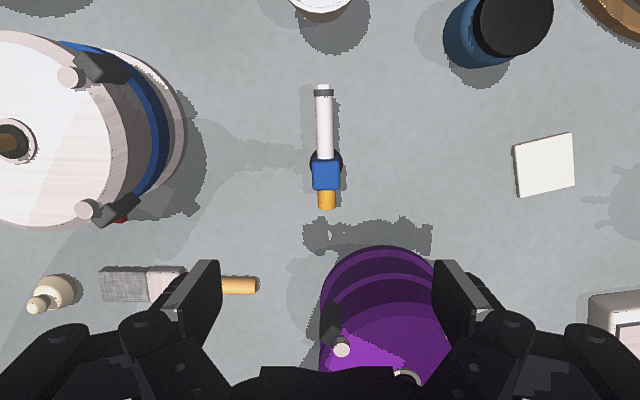

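The wrist view shows the gauge with its blue block at (326,173), brass cap (327,200) and barrel up to (323,85). It is the only such object and matches the description. The cup, jar, tile and purple pot stand clear of it. Next I'll measure the block's top face.

```bash
python3 - <<'E'
from h import *
im=cv2.imread("pics/w1.png");D=np.load("pics/w1.npy");st={k:np.array(v) for k,v in json.load(open("pics/w1.json")).items()}
crop("pics/w1.png",(280,75,370,225),4,"pics/w1c.png")
P=cloud("wrist",D,st);h=cv2.cvtColor(im,cv2.COLOR_BGR2HSV)
w=np.zeros(D.shape,bool);w[75:225,290:360]=True
top=w&(abs(P[...,2]-.066)<.004);print(top.sum(),P[top].mean(0))
B=(cv2.inRange(h,(98,120,40),(125,255,255))>0)&w
v,u=np.nonzero(B);print("blue px",u.min(),u.max(),v.min(),v.max())
print("blue top z",np.percentile(P[B][:,2],[5,50,90]))
t=B&(P[...,2]>.062);c=cv2.findContours(t.astype(np.uint8),0,2)[0];c=max(c,key=len)
r=np.array([onz("wrist",p,.066,st)[:2] for p in c[:,0]],np.float32);print("blockrect",cv2.minAreaRect(r))
# barrel axis: bright pixels at height
bar=w&(P[...,2]>.03)&(P[...,2]<.062)&~B; 
pts=np.array([onz("wrist",(uu,vv),.056,st)[:2] for vv,uu in zip(*np.nonzero(bar&(np.arange(400)[:,None]<150)))],np.float32)
print(len(pts),cv2.fitLine(pts,cv2.DIST_HUBER,0,.001,.001).ravel(),cv2.minAreaRect(pts))
# gauge-yellow
E
```

```text
827 [ 0.52987476 -0.26241655  0.06553753]
blue px 312 339 156 189
blue top z [0.06374398 0.0656751  0.06666349]
blockrect ((0.5299791693687439, -0.26244527101516724), (0.024775369092822075, 0.0269539225846529), 80.98662567138672)
1132 [ 0.99189216 -0.12708227  0.5802431  -0.26912427] ((0.5799921751022339, -0.26869815587997437), (0.01678568497300148, 0.05693782493472099), 81.2577133178711)
```

View pics/w1c.png

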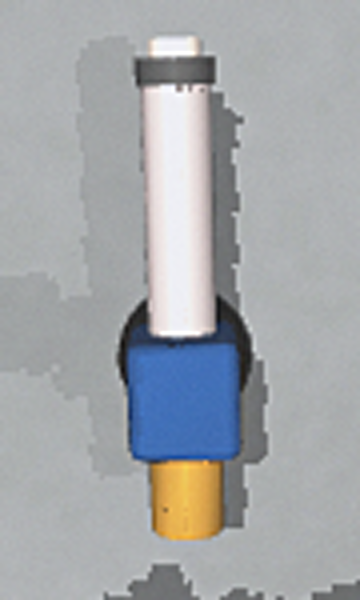

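```bash
python3 -c "
from h import *
print(tgt([.530,-.2624,.12],-.145),tgt([.530,-.2624,.049],-.145))"
```

```text
(array([ 0.0027, -0.0004,  0.1391]), array([-0.0016,  0.0017, -0.0123])) (array([ 0.0028, -0.0003,  0.2101]), array([-0.0016,  0.0017, -0.0123]))
```

Emit:
carry_out([
  {"delta_pos": [0.003,0,0.035],"delta_rot": [-0.002,0.002,-0.012],"claw": 100},
  {"delta_pos": [0.003,0,0.07],"delta_rot": [-0.002,0.002,-0.012],"claw": 100},
  {"delta_pos": [0.003,0,0.105],"delta_rot": [-0.002,0.002,-0.012],"claw": 100},
  {"delta_pos": [0.003,0,0.14],"delta_rot": [-0.002,0.002,-0.012],"claw": 100},
  {"delta_pos": [0.003,0,0.165],"delta_rot": [-0.002,0.002,-0.012],"claw": 100},
  {"delta_pos": [0.003,0,0.185],"delta_rot": [-0.002,0.002,-0.012],"claw": 100},
  {"delta_pos": [0.003,0,0.202],"delta_rot": [-0.002,0.002,-0.012],"claw": 100},
  {"delta_pos": [0.003,0,0.21],"delta_rot": [-0.002,0.002,-0.012],"claw": 100},
])

```text
time: 3.07
eef_pos: [0.5287, -0.26, 0.0466]
tcp_rot: [0.997, -0.071, -0.002, -0.001]
contact_force: [-0.0, -0.5, 0.3]
opening: 0.998
```

```bash
python3 -c "
from h import *
wshot('w2');print(tgt([.530,-.2624,.049],-.145))"
```

```text
3.0667 [ 0.52870474 -0.25999212  0.04663625] [ 0.99746944 -0.07106767 -0.00172718 -0.0010558 ] [-0.04685612 -0.51533607  0.27689043] 0.998113440917677
(array([ 0.0019,  0.0021, -0.0029]), array([-0.0023,  0.0044,  0.0023]))
```

View pics/w2.png

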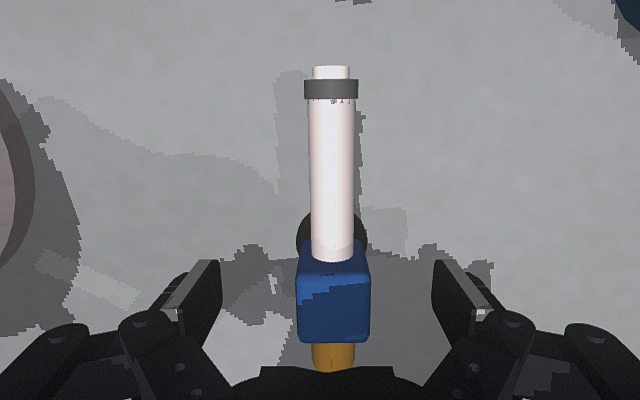

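The gauge is centred between the open fingers: the block spans columns 297–370 and the fingers sit at about 220 and 432. I'll correct by the small residual and close.

Emit:
carry_out([
  {"delta_pos": [0.002,0.002,-0.003],"delta_rot": [-0.002,0.004,0.002],"claw": 100},
  {"delta_pos": [0.002,0.002,-0.003],"delta_rot": [-0.002,0.004,0.002],"claw": 30},
  {"delta_pos": [0.002,0.002,-0.003],"delta_rot": [-0.002,0.004,0.002],"claw": 0},
  {"delta_pos": [0.002,0.002,-0.003],"delta_rot": [-0.002,0.004,0.002],"claw": 0},
  {"delta_pos": [0.002,0.002,-0.003],"delta_rot": [-0.002,0.004,0.002],"claw": 0},
  {"delta_pos": [0.002,0.002,-0.003],"delta_rot": [-0.002,0.004,0.002],"claw": 0},
  {"delta_pos": [0.002,0.002,-0.003],"delta_rot": [-0.002,0.004,0.002],"claw": 0},
  {"delta_pos": [0.002,0.002,-0.003],"delta_rot": [-0.002,0.004,0.002],"claw": 0},
], force=80)

```text
time: 3.78
eef_pos: [0.5308, -0.2628, 0.0501]
tcp_rot: [0.997, -0.072, 0.001, 0.0]
contact_force: [-0.3, 0.1, 4.1]
opening: 0.294
```

```bash
python3 -c "
from h import *
wshot('w3');print(ctrl.get_state())"
```

```text
3.7833 [ 0.53081989 -0.26282673  0.05014951] [ 9.97379853e-01 -7.23387112e-02  6.52795447e-04  3.35903907e-04] [-0.33511524  0.13438292  4.06327245] 0.29398955620415035
{'time': 3.8333, 'qpos': array([-6.30972378e-01,  3.45417495e-01,  1.90231358e+00,  1.27980080e-04,
        8.92416467e-01,  1.08455120e+00]), 'dq': array([-0.00037605,  0.00065497, -0.00041323,  0.00142798,  0.00159853,
        0.00101536]), 'joint_efforts': array([-1.58894104e-01, -3.42134607e+01, -2.14022648e+01, -5.64425834e-02,
       -6.81244768e-02,  1.97457994e-02]), 'eef_pos': array([ 0.53083947, -0.26284471,  0.05015867]), 'tcp_rot': array([ 9.97379732e-01, -7.23404819e-02,  6.39142820e-04,  3.40685589e-04]), 'contact_force': array([ 0.05687228, -0.22267982,  4.85437343]), 'wrist_torque': array([ 0.04159275, -0.00074858,  0.04858657]), 'opening': 0.29401797348141295}
```

View pics/w3.png

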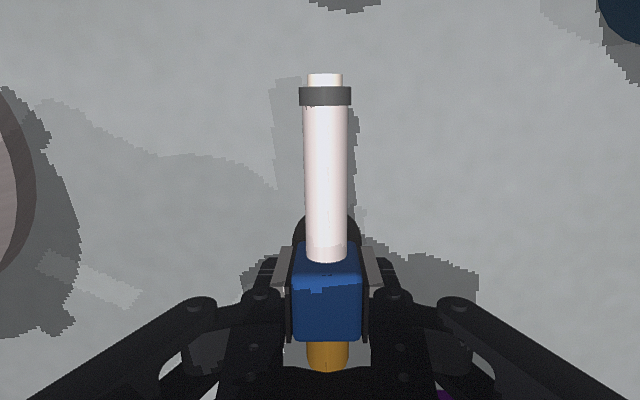

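Grasped (opening 0.294, about 26 mm). Lifting next.

```bash
python3 -c "
from h import *
print(tgt([.53,-.2624,.30],-.145),tgt([.585,-.13,.33],-.145))"
```

```text
(array([-6.000e-04, -2.000e-04, -2.498e-01]), array([ 0.0006, -0.0013,  0.0002])) (array([ 0.0348, -0.1391, -0.2799]), array([ 0.0006, -0.0013,  0.0002]))
```

Emit:
carry_out([
  {"delta_pos": [0,0,-0.02],"delta_rot": [0,0,0],"claw": 0},
  {"delta_pos": [0,0,-0.05],"delta_rot": [0,0,0],"claw": 0},
  {"delta_pos": [0,0,-0.085],"delta_rot": [0,0,0],"claw": 0},
  {"delta_pos": [0,0,-0.12],"delta_rot": [0,0,0],"claw": 0},
  {"delta_pos": [0,0,-0.155],"delta_rot": [0,0,0],"claw": 0},
  {"delta_pos": [0,0,-0.19],"delta_rot": [0,0,0],"claw": 0},
  {"delta_pos": [0,0,-0.22],"delta_rot": [0,0,0],"claw": 0},
  {"delta_pos": [0,0,-0.25],"delta_rot": [0,0,0],"claw": 0},
])

```text
time: 4.5
eef_pos: [0.5299, -0.2622, 0.3005]
tcp_rot: [0.997, -0.072, -0.0, -0.0]
contact_force: [-0.2, -0.2, -2.7]
opening: 0.293
```

```bash
python3 -c "
from h import *
print(ctrl.get_state()['contact_force'],tgt([.585,-.13,.33],-.145))"
```

```text
[-0.21871516 -0.22568163 -2.70642341] (array([ 0.0355, -0.1388, -0.0295]), array([-0.0003,  0.0005,  0.0002]))
```

Emit:
carry_out([
  {"delta_pos": [0.009,-0.035,-0.007],"delta_rot": [0,0,0],"claw": 0},
  {"delta_pos": [0.018,-0.07,-0.015],"delta_rot": [0,0,0],"claw": 0},
  {"delta_pos": [0.027,-0.105,-0.022],"delta_rot": [0,0,0],"claw": 0},
  {"delta_pos": [0.0355,-0.139,-0.0295],"delta_rot": [0,0,0],"claw": 0},
  {"delta_pos": [0.0355,-0.139,-0.0295],"delta_rot": [0,0,0],"claw": 0},
  {"delta_pos": [0.0355,-0.139,-0.0295],"delta_rot": [0,0,0],"claw": 0},
])

```text
time: 5.0
eef_pos: [0.5851, -0.1281, 0.3291]
tcp_rot: [0.997, -0.071, -0.001, -0.0]
contact_force: [0.4, 0.4, -3.0]
opening: 0.294
```

```bash
python3 -c "
from h import *
wshot('w4')"
```

```text
5.0 [ 0.58514355 -0.12807216  0.32910437] [ 9.97499557e-01 -7.06651855e-02 -1.01652242e-03 -1.81204047e-04] [ 0.41119501  0.36244542 -2.99246815] 0.2938922867161277
```

View pics/w4.png

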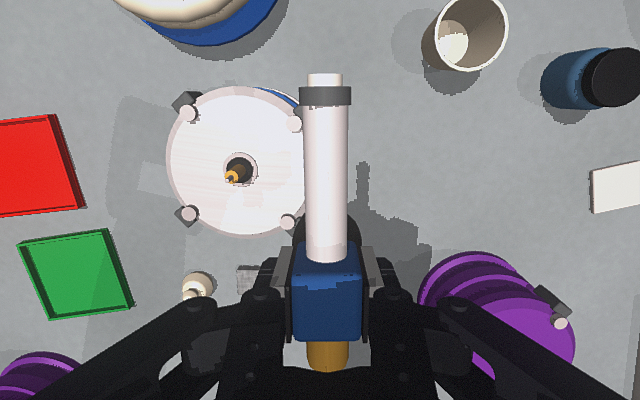

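Wrist view with the gauge in hand: the aluminium pot's lid is centred near (239,163) with the brass stem at (235,175). The red tray is at (35,165) and the green tray at (77,273).

```bash
crop='' ; python3 - <<'E'
from h import *
crop("pics/w4.png",(200,130,280,210),7,"pics/w4c.png")
im=cv2.imread("pics/w4.png");D=np.load("pics/w4.npy");st={k:np.array(v) for k,v in json.load(open("pics/w4.json")).items()}
P=cloud("wrist",D,st)
reg=np.zeros(D.shape,bool);reg[140:200,205:275]=True
lid=reg&(abs(P[...,2]-.13)<.006);print("lid z",np.median(P[lid][:,2]))
s=reg&(P[...,2]>.145);v,u=np.nonzero(s);print(len(u),u.min(),u.max(),v.min(),v.max())
z=P[...,2][s];print(np.sort(z)[::-1][:40].round(4));print(np.histogram(z,bins=np.arange(.14,.2,.003)))
for lo in np.arange(.142,.19,.003):
    m=s&(P[...,2]>=lo)&(P[...,2]<lo+.003)
    if m.sum():print(round(lo,3),m.sum(),P[m].mean(0).round(4))
E
```

```text
lid z 0.1284089077360219
250 211 271 142 198
[0.4544 0.4544 0.4544 0.4544 0.4544 0.4544 0.4544 0.4544 0.4544 0.4544
 0.4544 0.4544 0.4544 0.4544 0.4544 0.4544 0.4544 0.4544 0.4544 0.4544
 0.1774 0.1774 0.1771 0.1769 0.1767 0.1766 0.1766 0.1764 0.1764 0.1763
 0.1763 0.176  0.1759 0.1757 0.1756 0.1755 0.1754 0.1754 0.1754 0.1753]
(array([  0,   2,  10,  16,  16,  12,  17, 117,   6,   6,   5,  12,  11,
         0,   0,   0,   0,   0,   0]), array([0.14 , 0.143, 0.146, 0.149, 0.152, 0.155, 0.158, 0.161, 0.164,
       0.167, 0.17 , 0.173, 0.176, 0.179, 0.182, 0.185, 0.188, 0.191,
       0.194, 0.197]))
0.145 8 [ 0.6057 -0.0534  0.1466]
0.148 17 [ 0.6049 -0.0537  0.1496]
0.151 14 [ 0.6049 -0.0542  0.1527]
0.154 13 [ 0.6054 -0.0536  0.1556]
0.157 14 [ 0.6057 -0.0535  0.1584]
0.16 100 [ 0.6037 -0.0508  0.1621]
0.163 29 [ 0.6028 -0.0508  0.1636]
0.166 5 [ 0.6036 -0.051   0.168 ]
0.169 5 [ 0.6037 -0.0509  0.1708]
0.172 5 [ 0.6034 -0.051   0.1732]
0.175 20 [ 0.603  -0.05    0.1762]
```

View pics/w4c.png

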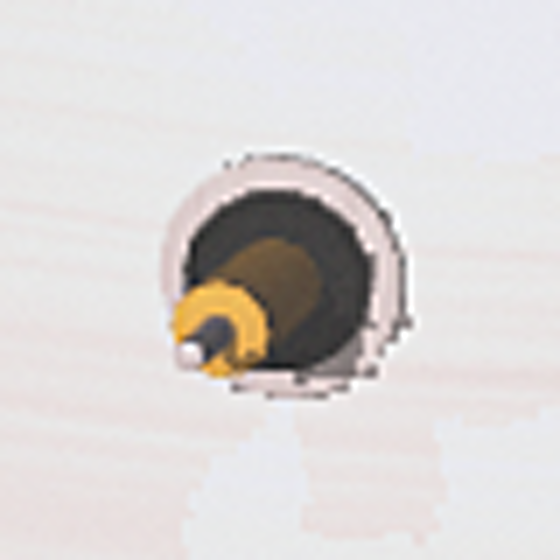

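```bash
python3 - <<'E'
from h import *
im=cv2.imread("pics/w4.png");D=np.load("pics/w4.npy");st={k:np.array(v) for k,v in json.load(open("pics/w4.json")).items()}
P=cloud("wrist",D,st)
print("boss",onz("wrist",(240.7,169.3),.132,st),"stem",onz("wrist",(231.6,176.9),.1638,st),"pin",onz("wrist",(200+190/7,130+352/7),.178,st))
T=R.from_quat(st['tcp_rot']);h=cv2.cvtColor(im,cv2.COLOR_BGR2HSV)
B=(cv2.inRange(h,(98,120,30),(125,255,255))>0);B[:235]=0;B[345:]=0;B[:,:285]=0;B[:,370:]=0
Q=T.inv().apply((P-st['eef_pos']).reshape(-1,3)).reshape(P.shape)
print(np.percentile(Q[B][:,2],[2,10,50,90]))
t=B&(abs(Q[...,2]-np.percentile(Q[B][:,2],20))<.003);q=Q[t];print(t.sum(),q.min(0),q.max(0),cv2.minAreaRect(q[:,:2].astype(np.float32)))
# trays
for nm,m in(("green",cv2.inRange(h,(45,120,60),(80,255,255))>0),("red",((h[...,0]<6)|(h[...,0]>174))&(h[...,1]>180)&(h[...,2]>100))):
    p=P[m];p=p[(p[:,2]>-.01)&(p[:,2]<.03)];print(nm,len(p),cv2.minAreaRect(p[:,:2].astype(np.float32)),np.median(p[:,2]))
E
```

```text
boss [ 0.60280306 -0.05083998  0.132     ] stem [ 0.60277231 -0.05058348  0.1638    ] pin [ 0.60316    -0.05075244  0.178     ]
[-0.01674532 -0.0162313  -0.01534363 -0.00997755]
4706 [-0.01519079 -0.01273975 -0.01760366] [ 0.01320587  0.01259423 -0.0129529 ] ((-0.0009833797812461853, -0.00015719980001449585), (0.025332879275083542, 0.028291236609220505), 89.57056427001953)
green 6636 ((0.46777236461639404, 0.2395070195198059), (0.11994728446006775, 0.1217363178730011), 0.8814398050308228) 0.004011673744032052
red 6161 ((0.6238887310028076, 0.25446179509162903), (0.11450031399726868, 0.11929580569267273), 88.5699234008789) 0.003931192781577109
```

```bash
python3 -c "
from h import *
print(tgt([.604,-.0509,.27],-.145))"
```

```text
(array([ 0.0081, -0.0803,  0.0586]), array([-0.0001,  0.0029,  0.0016]))
```

Emit:
carry_out([
  {"delta_pos": [0.003,-0.027,0.01],"delta_rot": [0,0.001,0.001],"claw": 0},
  {"delta_pos": [0.006,-0.054,0.02],"delta_rot": [0,0.002,0.002],"claw": 0},
  {"delta_pos": [0.008,-0.08,0.04],"delta_rot": [0,0.003,0.002],"claw": 0},
  {"delta_pos": [0.008,-0.0803,0.0586],"delta_rot": [0,0.003,0.0016],"claw": 0},
  {"delta_pos": [0.008,-0.0803,0.0586],"delta_rot": [0,0.003,0.0016],"claw": 0},
  {"delta_pos": [0.008,-0.0803,0.0586],"delta_rot": [0,0.003,0.0016],"claw": 0},
  {"delta_pos": [0.008,-0.0803,0.0586],"delta_rot": [0,0.003,0.0016],"claw": 0},
  {"delta_pos": [0.008,-0.0803,0.0586],"delta_rot": [0,0.003,0.0016],"claw": 0},
])

```text
time: 5.72
eef_pos: [0.6044, -0.0524, 0.2716]
tcp_rot: [0.997, -0.073, 0.001, 0.0]
contact_force: [0.7, -0.1, -1.2]
opening: 0.295
```

```bash
python3 -c "
from h import *
wshot('w5');print(tgt([.604,-.0509,.222],-.145))
im,d=ctrl.read_camera('scene');cv2.imwrite('pics/s5.png',im[:,:,::-1]);crop('pics/s5.png',(230,110,350,230),5,'pics/s5c.png')
print(ctrl.get_state()['contact_force'])"
```

```text
5.7167 [ 0.60440447 -0.05241048  0.27159341] [ 9.97306978e-01 -7.33294108e-02  1.22029371e-03  3.15642698e-04] [ 0.73812668 -0.06415983 -1.19593745] 0.2948347005723492
(array([-0.0008, -0.0013,  0.0498]), array([ 0.0004, -0.0028, -0.0016]))
[-0.04379475  0.90117142 -1.72340783]
```

View pics/s5c.png

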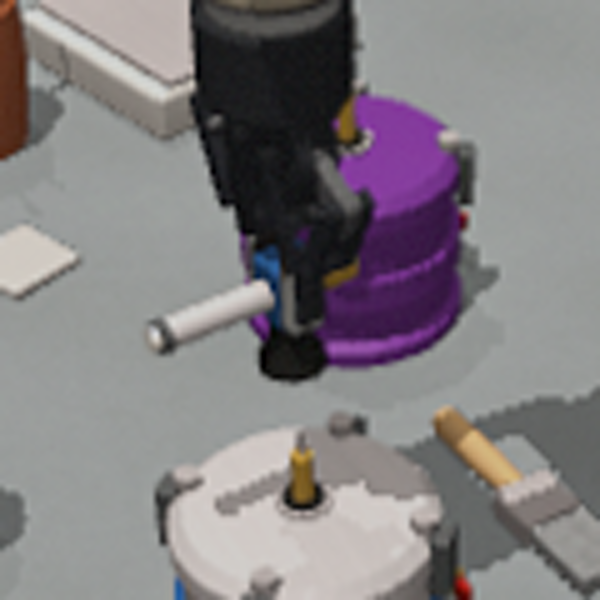

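The scene view shows the gauge foot over the stem: foot at (292,360), stem at (302,470) in the crop. I'll come down to just above the pin and average the readings.

Emit:
carry_out([
  {"delta_pos": [-0.001,-0.0013,0.015],"delta_rot": [0,-0.002,-0.001],"claw": 0},
  {"delta_pos": [-0.001,-0.0013,0.03],"delta_rot": [0,-0.002,-0.001],"claw": 0},
  {"delta_pos": [-0.001,-0.0013,0.038],"delta_rot": [0,-0.002,-0.001],"claw": 0},
  {"delta_pos": [-0.001,-0.0013,0.038],"delta_rot": [0,-0.002,-0.001],"claw": 0},
  {"delta_pos": [-0.001,-0.0013,0.038],"delta_rot": [0,-0.002,-0.001],"claw": 0},
])

```text
time: 6.23
eef_pos: [0.6033, -0.0506, 0.2327]
tcp_rot: [0.997, -0.073, -0.001, 0.0]
contact_force: [0.5, -0.1, -1.9]
opening: 0.29
```

```bash
cat >> h.py <<'E'
def avg(n=8):
    A=[]
    for i in range(n):
        s=ctrl.get_state();A.append(np.r_[s['eef_pos'],s['contact_force'],s['wrist_torque'],R.from_quat(s['tcp_rot']).as_matrix()[:,2]]);ctrl.read_camera("wrist")
    A=np.array(A);print("t",ctrl.get_state()['time']);print("mean pos",A[:,:3].mean(0).round(5),"F",A[:,3:6].mean(0).round(2),"M",A[:,6:9].mean(0).round(3),"zax",A[:,9:].mean(0).round(4));print("std",A[:,:6].std(0).round(5));print("last",A[-1,:3].round(5))
E
python3 -c "
from h import *
avg(8)
print(tgt([.604,-.0509,.222],-.145))"
```

```text
t 6.6333
mean pos [ 0.60402 -0.0507   0.23426] F [-0.04 -0.18 -1.94] M [0.001 0.003 0.006] zax [ 1.6e-03 -7.0e-04 -1.0e+00]
std [3.1000e-04 5.0000e-05 6.7000e-04 6.0166e-01 3.6829e-01 5.3636e-01]
last [ 0.60402 -0.05068  0.23441]
(array([0.0001, 0.0002, 0.0122]), array([ 0.0004, -0.0016, -0.0003]))
```

Emit:
carry_out([
  {"delta_pos": [0,0,0.005],"delta_rot": [0,-0.001,0],"claw": 0},
  {"delta_pos": [0,0,0.01],"delta_rot": [0,-0.001,0],"claw": 0},
  {"delta_pos": [0,0,0.014],"delta_rot": [0,-0.001,0],"claw": 0},
  {"delta_pos": [0,0,0.017],"delta_rot": [0,-0.001,0],"claw": 0},
  {"delta_pos": [0,0,0.019],"delta_rot": [0,-0.001,0],"claw": 0},
  {"delta_pos": [0,0,0.019],"delta_rot": [0,-0.001,0],"claw": 0},
])

```text
time: 7.13
eef_pos: [0.6036, -0.0506, 0.2142]
tcp_rot: [0.997, -0.073, -0.0, 0.0]
contact_force: [-0.4, -0.2, -1.7]
opening: 0.292
```

```bash
python3 -c "
from h import *
avg(6)
print(tgt([.604,-.0509,.205],-.145))
im,d=ctrl.read_camera('scene');cv2.imwrite('pics/s6.png',im[:,:,::-1]);crop('pics/s6.png',(230,140,350,260),5,'pics/s6c.png')"
```

```text
t 7.4333
mean pos [ 0.60395 -0.05067  0.2151 ] F [-0.3   0.12 -2.08] M [0.009 0.01  0.008] zax [ 4.e-04 -5.e-04 -1.e+00]
std [2.3000e-04 6.0000e-05 5.0000e-04 2.6697e-01 4.4114e-01 3.3928e-01]
last [ 0.60418 -0.05074  0.2156 ]
(array([-0.0001,  0.0002,  0.0106]), array([ 0.0005, -0.0013, -0.0003]))
```

View pics/s6c.png

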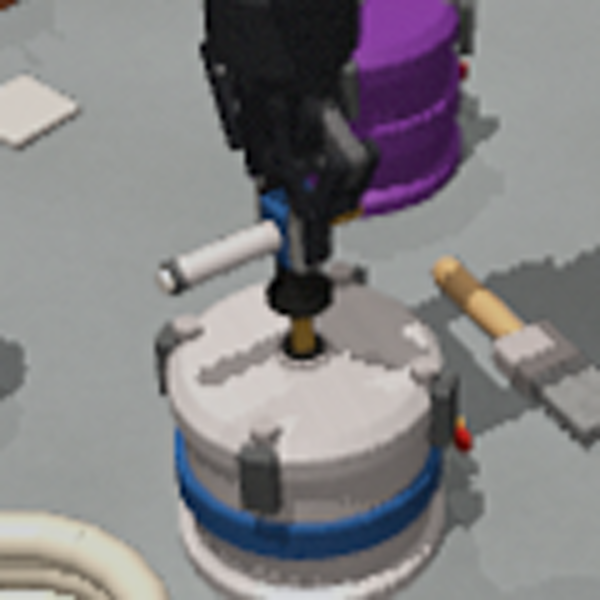

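The scene crop shows the foot centred on the stem end at (302,310), with no contact force yet. Descending slowly.

Emit:
carry_out([
  {"delta_pos": [0,0,0.002],"delta_rot": [0,-0.001,0],"claw": 0},
  {"delta_pos": [0,0,0.004],"delta_rot": [0,-0.001,0],"claw": 0},
  {"delta_pos": [0,0,0.006],"delta_rot": [0,-0.001,0],"claw": 0},
  {"delta_pos": [0,0,0.008],"delta_rot": [0,-0.001,0],"claw": 0},
  {"delta_pos": [0,0,0.008],"delta_rot": [0,-0.001,0],"claw": 0},
])

```text
time: 7.9
eef_pos: [0.6044, -0.0507, 0.2082]
tcp_rot: [0.997, -0.073, 0.0, 0.0]
contact_force: [-1.0, 0.2, 3.0]
opening: 0.29
```

```bash
python3 -c "
from h import *
avg(4)"
```

```text
t 8.1
mean pos [ 0.60436 -0.05076  0.20827] F [-0.98  0.24  2.33] M [0.053 0.216 0.001] zax [ 8.e-04 -7.e-04 -1.e+00]
std [2.0000e-05 1.0000e-05 5.0000e-05 3.8620e-01 1.4210e-01 4.3927e-01]
last [ 0.60434 -0.05077  0.20824]
```

Contact is about 4.3 N with a −1 N side force in x, possibly the funnel touching the stem. I'll yield about 1 mm to −x and re-read.

Emit:
carry_out([
  {"delta_pos": [-0.001,0,0],"delta_rot": [0,0,0],"claw": 0},
  {"delta_pos": [-0.001,0,0],"delta_rot": [0,0,0],"claw": 0},
  {"delta_pos": [-0.001,0,0],"delta_rot": [0,0,0],"claw": 0},
])

```text
time: 8.35
eef_pos: [0.6038, -0.0507, 0.2085]
tcp_rot: [0.997, -0.073, 0.001, 0.0]
contact_force: [1.2, -0.5, 1.1]
opening: 0.295
```

```bash
python3 -c "
from h import *
avg(4)"
```

```text
t 8.55
mean pos [ 0.60381 -0.0507   0.20847] F [1.17 0.35 1.09] M [ 0.002 -0.23  -0.01 ] zax [ 0.0025 -0.001  -1.    ]
std [3.0000e-05 1.0000e-05 2.0000e-05 5.2344e-01 8.2715e-01 2.1698e-01]
last [ 0.60378 -0.0507   0.20844]
```

Emit:
carry_out([
  {"delta_pos": [0.0003,0,0.0015],"delta_rot": [0,-0.002,0],"claw": 0},
  {"delta_pos": [0.0003,0,0.003],"delta_rot": [0,-0.002,0],"claw": 0},
  {"delta_pos": [0.0003,0,0.004],"delta_rot": [0,-0.002,0],"claw": 0},
  {"delta_pos": [0.0003,0,0.004],"delta_rot": [0,-0.002,0],"claw": 0},
])

```text
time: 8.88
eef_pos: [0.6041, -0.0508, 0.2045]
tcp_rot: [0.997, -0.073, 0.0, 0.0]
contact_force: [0.3, -0.2, 3.8]
opening: 0.29
```

```bash
python3 -c "
from h import *
avg(4)
wshot('w7')"
```

```text
t 9.0833
mean pos [ 0.60412 -0.05075  0.20459] F [0.17 0.15 3.77] M [ 0.026 -0.002 -0.014] zax [ 4.e-04 -7.e-04 -1.e+00]
std [1.0000e-05 1.0000e-05 3.0000e-05 4.6932e-01 2.1031e-01 1.2109e-01]
last [ 0.60412 -0.05073  0.2046 ]
9.0833 [ 0.60411144 -0.05077004  0.20458883] [ 9.97360165e-01 -7.26122576e-02  2.13112724e-04  3.39071102e-04] [0.45701635 0.33301075 4.75120256] 0.29403769002828706
```

View pics/w7.png

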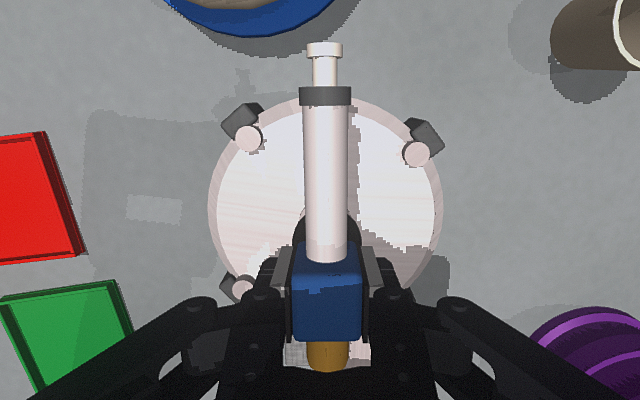

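The rod is coming out (tip now at row 43, was 72), side forces are about 0, and contact is about 5.7 N. The pin is driving the plunger but the gauge isn't seated yet. Continuing straight down.

Emit:
carry_out([
  {"delta_pos": [0,0,0.002],"delta_rot": [0,0,0],"claw": 0},
  {"delta_pos": [0,0,0.0035],"delta_rot": [0,0,0],"claw": 0},
  {"delta_pos": [0,0,0.005],"delta_rot": [0,0,0],"claw": 0},
  {"delta_pos": [0,0,0.006],"delta_rot": [0,0,0],"claw": 0},
  {"delta_pos": [0,0,0.006],"delta_rot": [0,0,0],"claw": 0},
])

```text
time: 9.55
eef_pos: [0.6041, -0.0508, 0.1984]
tcp_rot: [0.997, -0.073, 0.0, 0.0]
contact_force: [0.9, 0.3, 4.7]
opening: 0.293
```

```bash
python3 -c "
from h import *
avg(4)
wshot('w8')"
```

```text
t 9.75
mean pos [ 0.60416 -0.05075  0.19854] F [0.71 0.29 4.88] M [0.036 0.017 0.011] zax [ 5.e-04 -7.e-04 -1.e+00]
std [1.0000e-05 1.0000e-05 9.0000e-05 3.1219e-01 2.6969e-01 5.9034e-01]
last [ 0.60417 -0.05075  0.19864]
9.75 [ 0.60418065 -0.05077202  0.19866559] [ 9.97360727e-01 -7.26042249e-02  2.91578911e-04  3.47613913e-04] [ 0.6500816  -0.18403879  5.07457735] 0.2916526892492742
```

Emit:
carry_out([
  {"delta_pos": [0,0,0.001],"delta_rot": [0,0,0],"claw": 0},
  {"delta_pos": [0,0,0.002],"delta_rot": [0,0,0],"claw": 0},
  {"delta_pos": [0,0,0.003],"delta_rot": [0,0,0],"claw": 0},
  {"delta_pos": [0,0,0.004],"delta_rot": [0,0,0],"claw": 0},
  {"delta_pos": [0,0,0.004],"delta_rot": [0,0,0],"claw": 0},
])

```text
time: 10.22
eef_pos: [0.6042, -0.0508, 0.1946]
tcp_rot: [0.997, -0.073, 0.0, 0.0]
contact_force: [-0.1, 0.5, 5.1]
opening: 0.292
```

```bash
python3 -c "
from h import *
avg(4)"
```

```text
t 10.4167
mean pos [ 0.60417 -0.05077  0.1947 ] F [0.06 0.09 5.19] M [ 0.077  0.032 -0.015] zax [ 6.e-04 -7.e-04 -1.e+00]
std [1.0000e-05 1.0000e-05 6.0000e-05 4.6752e-01 2.4926e-01 2.0345e-01]
last [ 0.60419 -0.05078  0.19476]
```

Emit:
carry_out([
  {"delta_pos": [0,0,0.0007],"delta_rot": [0,0,0],"claw": 0},
  {"delta_pos": [0,0,0.0014],"delta_rot": [0,0,0],"claw": 0},
  {"delta_pos": [0,0,0.002],"delta_rot": [0,0,0],"claw": 0},
  {"delta_pos": [0,0,0.002],"delta_rot": [0,0,0],"claw": 0},
])

```text
time: 10.75
eef_pos: [0.6043, -0.0508, 0.1937]
tcp_rot: [0.997, -0.073, 0.0, 0.0]
contact_force: [-1.1, 0.4, 8.4]
opening: 0.292
```

```bash
python3 -c "
from h import *
avg(4)"
```

```text
t 10.95
mean pos [ 0.60433 -0.05078  0.19373] F [-1.25  0.26  7.77] M [0.112 0.283 0.01 ] zax [ 9.e-04 -9.e-04 -1.e+00]
std [1.0000e-05 1.0000e-05 2.0000e-05 2.3689e-01 1.9618e-01 5.5326e-01]
last [ 0.60432 -0.0508   0.19374]
```

Seated: motion has stiffened and contact is about 10 N. Pressing further towards 15 N.

Emit:
carry_out([
  {"delta_pos": [-0.0003,0,0.0007],"delta_rot": [0,0,0],"claw": 0},
  {"delta_pos": [-0.0003,0,0.0014],"delta_rot": [0,0,0],"claw": 0},
  {"delta_pos": [-0.0003,0,0.002],"delta_rot": [0,0,0],"claw": 0},
  {"delta_pos": [-0.0003,0,0.002],"delta_rot": [0,0,0],"claw": 0},
])

```text
time: 11.28
eef_pos: [0.6044, -0.0508, 0.1933]
tcp_rot: [0.997, -0.073, 0.001, 0.0]
contact_force: [-2.4, -0.0, 9.3]
opening: 0.296
```

```bash
python3 -c "
from h import *
avg(5)"
```

```text
t 11.5333
mean pos [ 0.60435 -0.0508   0.19335] F [-1.96  0.56  9.59] M [0.143 0.392 0.024] zax [ 0.0017 -0.0011 -1.    ]
std [1.0000e-05 1.0000e-05 2.0000e-05 3.8186e-01 4.3405e-01 1.7577e-01]
last [ 0.60435 -0.05081  0.19337]
```

Emit:
carry_out([
  {"delta_pos": [-0.0005,0,0.0018],"delta_rot": [0,0,0],"claw": 0},
  {"delta_pos": [-0.0008,0,0.0024],"delta_rot": [0,-0.001,0],"claw": 0},
  {"delta_pos": [-0.0008,0,0.003],"delta_rot": [0,-0.001,0],"claw": 0},
  {"delta_pos": [-0.0008,0,0.003],"delta_rot": [0,-0.001,0],"claw": 0},
])

```text
time: 11.87
eef_pos: [0.6043, -0.0508, 0.1929]
tcp_rot: [0.997, -0.072, 0.002, 0.001]
contact_force: [-2.1, 1.2, 11.7]
opening: 0.289
```

```bash
python3 -c "
from h import *
avg(6)
wshot('w9')"
```

```text
t 12.1667
mean pos [ 0.60434 -0.05079  0.19289] F [-2.4   0.61 11.57] M [0.148 0.436 0.001] zax [ 0.0029 -0.0015 -1.    ]
std [1.0000e-05 0.0000e+00 2.0000e-05 3.4305e-01 5.9280e-01 6.4221e-01]
last [ 0.60435 -0.0508   0.19292]
12.1667 [ 0.60432658 -0.050783    0.19289757] [ 9.97370829e-01 -7.24478565e-02  1.52291057e-03  6.46375321e-04] [-1.9507266   0.38941791 11.17396392] 0.2959801639060678
```

View pics/w9.png

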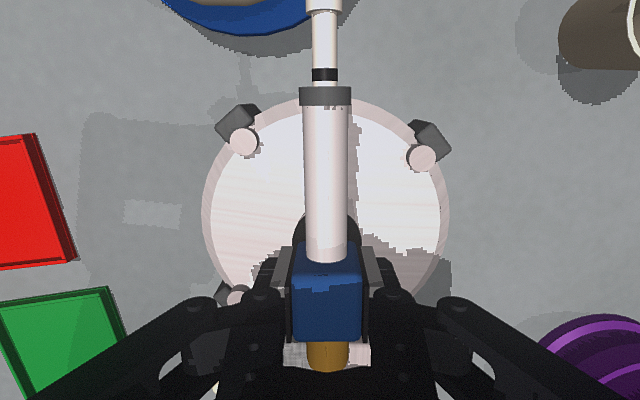

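The black band (rows 68–80) is wholly out, with white rod showing between it and the barrel collar at row 86. Contact is about 13.5 N. I'll nudge to 15 N and hold for over 2 s.

Emit:
carry_out([
  {"delta_pos": [0,0,0.0028],"delta_rot": [0,-0.001,0],"claw": 0},
  {"delta_pos": [0,0,0.0033],"delta_rot": [0,-0.001,0],"claw": 0},
  {"delta_pos": [0,0,0.0033],"delta_rot": [0,-0.001,0],"claw": 0},
  {"delta_pos": [0,0,0.0033],"delta_rot": [0,-0.001,0],"claw": 0},
])

```text
time: 12.55
eef_pos: [0.6046, -0.0508, 0.1924]
tcp_rot: [0.997, -0.072, 0.001, 0.001]
contact_force: [-3.5, 1.0, 13.8]
opening: 0.294
```

```bash
python3 -c "
from h import *
wshot('w10a');avg(8)"
```

```text
12.55 [ 0.60460066 -0.05081851  0.19242508] [ 9.97380115e-01 -7.23247572e-02  1.20998435e-03  7.56090015e-04] [-3.48236066  0.97188542 13.77815866] 0.2936276961059982
t 13.0
mean pos [ 0.60458 -0.05081  0.19244] F [-4.26  1.19 13.79] M [ 0.242  0.831 -0.006] zax [ 0.0023 -0.0017 -1.    ]
std [1.0000e-05 2.0000e-05 1.0000e-05 3.9421e-01 4.4539e-01 3.2213e-01]
last [ 0.60458 -0.05082  0.19244]
```

```bash
python3 -c "
from h import *
avg(40)
wshot('w10');crop('pics/w10.png',(260,0,380,110),6,'pics/w10c.png')"
```

```text
t 15.0
mean pos [ 0.60458 -0.05081  0.19244] F [-4.3   0.89 13.77] M [0.225 0.851 0.007] zax [ 0.0024 -0.0017 -1.    ]
std [1.0000e-05 1.0000e-05 2.0000e-05 3.8920e-01 3.8421e-01 6.2641e-01]
last [ 0.60458 -0.0508   0.19243]
15.0 [ 0.60456759 -0.05077868  0.19243307] [ 9.97380782e-01 -7.23155426e-02  1.22490534e-03  7.33167830e-04] [-4.81668634  0.28532022 14.51496369] 0.29348170843728655
```

View pics/w10c.png

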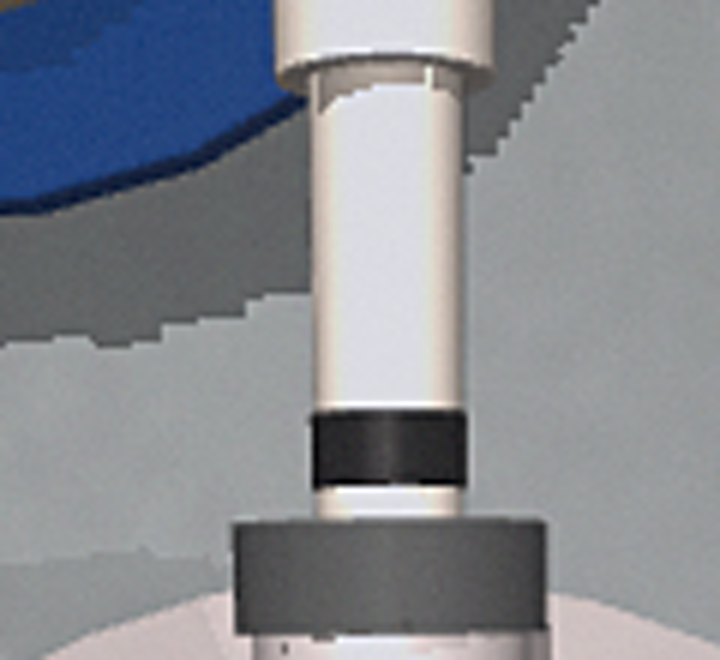

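I held 15.7 N still for over 2 s. The enlarged crop shows the whole black band outside the collar with a white gap below it, so it goes in the green tray. Lifting straight off.

Emit:
carry_out([
  {"delta_pos": [-0.0005,0,-0.002],"delta_rot": [0,0,0],"claw": 0},
  {"delta_pos": [-0.0005,0,-0.006],"delta_rot": [0,0,0],"claw": 0},
  {"delta_pos": [-0.0005,0,-0.013],"delta_rot": [0,0,0],"claw": 0},
  {"delta_pos": [-0.0005,0,-0.021],"delta_rot": [0,0,0],"claw": 0},
  {"delta_pos": [-0.0005,0,-0.03],"delta_rot": [0,0,0],"claw": 0},
  {"delta_pos": [-0.0005,0,-0.045],"delta_rot": [0,0,0],"claw": 0},
  {"delta_pos": [-0.0005,0,-0.065],"delta_rot": [0,0,0],"claw": 0},
  {"delta_pos": [-0.0005,0,-0.085],"delta_rot": [0,0,0],"claw": 0},
])

```text
time: 15.72
eef_pos: [0.603, -0.0505, 0.2768]
tcp_rot: [0.997, -0.072, -0.001, 0.001]
contact_force: [0.3, -0.3, -1.3]
opening: 0.292
```

```bash
python3 -c "
from h import *
wshot('w11')
im=cv2.imread('pics/w11.png');D=np.load('pics/w11.npy');st={k:np.array(v) for k,v in json.load(open('pics/w11.json')).items()}
P=cloud('wrist',D,st);T=R.from_quat(st['tcp_rot']);h=cv2.cvtColor(im,cv2.COLOR_BGR2HSV)
m=cv2.inRange(h,(45,120,60),(80,255,255))>0
p=P[m];p=p[(p[:,2]>-.01)&(p[:,2]<.03)];print(len(p),cv2.minAreaRect(p[:,:2].astype(np.float32)))
print(tgt([.469,.2395,.28],-.02),tgt([.469,.2395,.28],-.145),ctrl.get_state()['qpos'])"
```

```text
15.7167 [ 0.60299746 -0.05049086  0.27676231] [ 9.97378406e-01 -7.23580982e-02 -5.79479817e-04  5.34349351e-04] [ 0.32549898 -0.29399176 -1.25225341] 0.29186133980962786
7267 ((0.4628588557243347, 0.23917777836322784), (0.13032688200473785, 0.12131720781326294), 1.0371520519256592)
(array([-0.1767, -0.2678,  0.0008]), array([ 0.0026, -0.0082, -0.1247])) (array([-0.1767, -0.2678,  0.0008]), array([ 0.0021, -0.0083,  0.0003])) [-2.50431932e-01  1.09837228e-01  1.71812579e+00 -1.22219797e-03
  1.30515399e+00  1.46540419e+00]
```

View pics/w11.png

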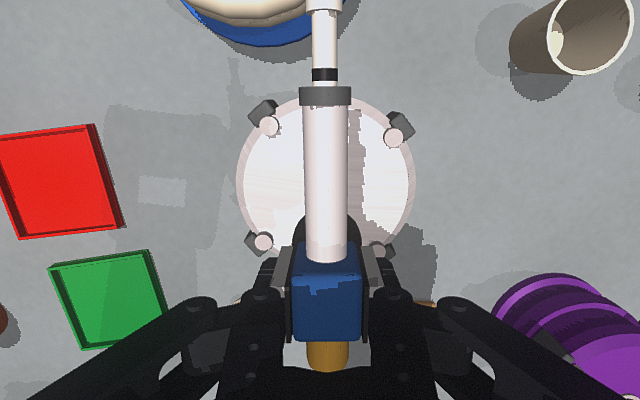

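The rod stays out after the lift, with the band visible at row 74. Heading for the green tray.

Emit:
carry_out([
  {"delta_pos": [-0.018,-0.027,0],"delta_rot": [0.002,-0.008,0],"claw": 0},
  {"delta_pos": [-0.04,-0.06,0],"delta_rot": [0.002,-0.008,0],"claw": 0},
  {"delta_pos": [-0.062,-0.093,0],"delta_rot": [0.002,-0.008,0],"claw": 0},
  {"delta_pos": [-0.084,-0.127,0],"delta_rot": [0.002,-0.008,0],"claw": 0},
  {"delta_pos": [-0.106,-0.16,0],"delta_rot": [0.002,-0.008,0],"claw": 0},
  {"delta_pos": [-0.128,-0.194,0],"delta_rot": [0.002,-0.008,0],"claw": 0},
  {"delta_pos": [-0.15,-0.228,0],"delta_rot": [0.002,-0.008,0],"claw": 0},
  {"delta_pos": [-0.17,-0.258,0],"delta_rot": [0.002,-0.008,0],"claw": 0},
])

```text
time: 16.43
eef_pos: [0.4724, 0.2306, 0.2799]
tcp_rot: [0.997, -0.072, -0.001, 0.0]
contact_force: [0.8, 0.0, -1.9]
opening: 0.29
```

```bash
python3 -c "
from h import *
print(ctrl.get_state()['eef_pos'],tgt([.469,.2395,.10],-.145),tgt([.469,.2395,.06],-.145))"
```

```text
[0.47237761 0.23059463 0.27992094] (array([-0.0044, -0.0084,  0.1799]), array([0.0003, 0.0011, 0.0006])) (array([-0.0044, -0.0084,  0.2199]), array([0.0003, 0.0011, 0.0006]))
```

Emit:
carry_out([
  {"delta_pos": [-0.004,-0.008,0.02],"delta_rot": [0,0.001,0],"claw": 0},
  {"delta_pos": [-0.004,-0.008,0.05],"delta_rot": [0,0.001,0],"claw": 0},
  {"delta_pos": [-0.004,-0.008,0.08],"delta_rot": [0,0.001,0],"claw": 0},
  {"delta_pos": [-0.004,-0.008,0.11],"delta_rot": [0,0.001,0],"claw": 0},
  {"delta_pos": [-0.004,-0.008,0.14],"delta_rot": [0,0.001,0],"claw": 0},
  {"delta_pos": [-0.004,-0.008,0.165],"delta_rot": [0,0.001,0],"claw": 0},
  {"delta_pos": [-0.004,-0.008,0.18],"delta_rot": [0,0.001,0],"claw": 0},
  {"delta_pos": [-0.004,-0.008,0.18],"delta_rot": [0,0.001,0],"claw": 0},
])

```text
time: 17.1
eef_pos: [0.4656, 0.2379, 0.0947]
tcp_rot: [0.997, -0.072, -0.005, 0.002]
contact_force: [-0.5, -0.6, -2.6]
opening: 0.295
```

```bash
python3 -c "
from h import *
wshot('w12')
im,d=ctrl.read_camera('scene');cv2.imwrite('pics/s12.png',im[:,:,::-1])
print(ctrl.get_state()['eef_pos'],tgt([.469,.2395,.057],-.145))"
```

```text
17.1 [0.46556597 0.23788279 0.09472351] [ 0.9973798  -0.07214265 -0.00498784  0.00202473] [-0.53595743 -0.63883996 -2.58926911] 0.2950309192622938
[0.46881649 0.2388799  0.09922802] (array([ 0.0002, -0.0007,  0.0422]), array([0.0012, 0.0019, 0.0006]))
```

View pics/w12.png

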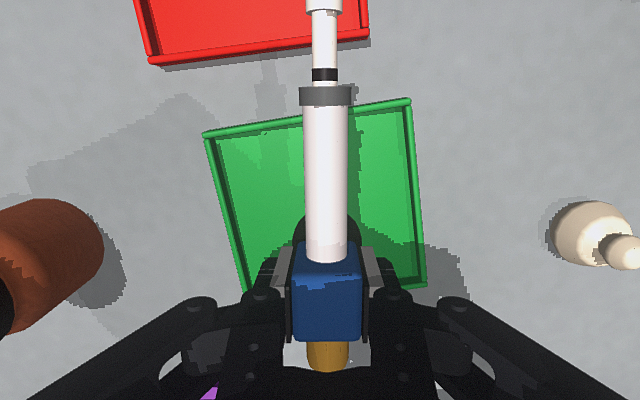

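View pics/s12.png

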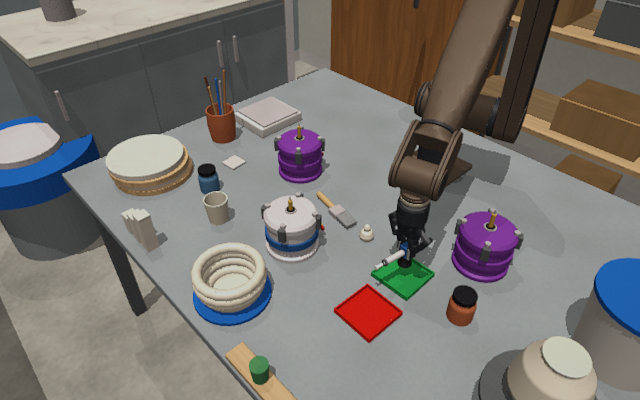

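The wrist and scene views show the gauge over the green tray, with jar2 and the knob well clear. Lowering now.

Emit:
carry_out([
  {"delta_pos": [0,-0.0005,0.01],"delta_rot": [0.001,0.001,0],"claw": 0},
  {"delta_pos": [0,-0.0005,0.022],"delta_rot": [0.001,0.001,0],"claw": 0},
  {"delta_pos": [0,-0.0005,0.032],"delta_rot": [0.001,0.001,0],"claw": 0},
  {"delta_pos": [0,-0.0005,0.037],"delta_rot": [0.001,0.001,0],"claw": 0},
  {"delta_pos": [0,-0.0005,0.041],"delta_rot": [0.001,0.001,0],"claw": 0},
  {"delta_pos": [0,-0.0005,0.044],"delta_rot": [0.001,0.001,0],"claw": 0},
  {"delta_pos": [0,-0.0005,0.0455],"delta_rot": [0.001,0.001,0],"claw": 0},
  {"delta_pos": [0,-0.0005,0.0455],"delta_rot": [0.001,0.001,0],"claw": 0},
])

```text
time: 17.87
eef_pos: [0.4692, 0.2394, 0.0542]
tcp_rot: [0.997, -0.072, -0.0, -0.0]
contact_force: [-0.3, -0.1, -2.4]
opening: 0.296
```

```bash
python3 -c "
from h import *
avg(5)"
```

```text
t 18.1167
mean pos [0.46924 0.23946 0.05417] F [-0.23 -0.18 -0.85] M [-0.012  0.035 -0.006] zax [ 1.e-04  2.e-04 -1.e+00]
std [2.00000e-05 1.00000e-05 1.00000e-05 9.92600e-02 2.33580e-01 1.11138e+00]
last [0.46925 0.23946 0.05417]
```

Light touch on the tray floor (about 1–2 N). Press a hair further and release.

Emit:
carry_out([
  {"delta_pos": [0,0,0.0006],"delta_rot": [0,0,0],"claw": 0},
  {"delta_pos": [0,0,0.0006],"delta_rot": [0,0,0],"claw": 0},
  {"delta_pos": [0,0,0],"delta_rot": [0,0,0],"claw": 35},
  {"delta_pos": [0,0,0],"delta_rot": [0,0,0],"claw": 45},
  {"delta_pos": [0,0,0],"delta_rot": [0,0,0],"claw": 60},
  {"delta_pos": [0,0,0],"delta_rot": [0,0,0],"claw": 80},
  {"delta_pos": [0,0,0],"delta_rot": [0,0,0],"claw": 80},
  {"delta_pos": [0,0,0],"delta_rot": [0,0,0],"claw": 80},
])

```text
time: 18.78
eef_pos: [0.4693, 0.2395, 0.0541]
tcp_rot: [0.997, -0.072, 0.0, -0.0]
contact_force: [0.3, -0.3, 0.5]
opening: 0.803
```

```bash
python3 -c "
from h import *
wshot('w13')"
```

```text
18.7833 [0.46927531 0.23946142 0.05409692] [ 9.97395014e-01 -7.21326930e-02  1.71365746e-04 -1.74901322e-04] [ 0.31019017 -0.28356114  0.4616526 ] 0.8026928567829624
```

View pics/w13.png

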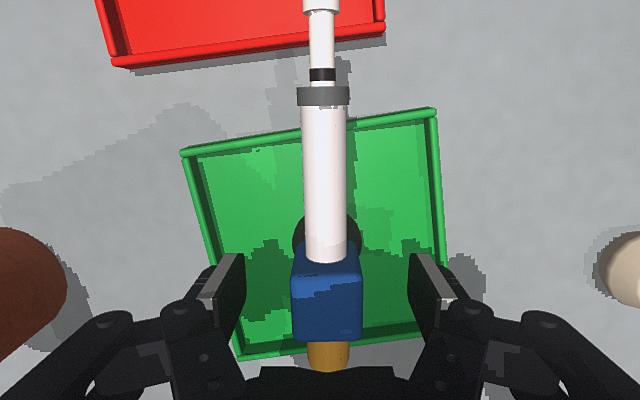

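The gauge stands free with the fingers open on both sides (columns 240 and 410). Withdrawing straight up.

Emit:
carry_out([
  {"delta_pos": [0,0,-0.015],"delta_rot": [0,0,0],"claw": 85},
  {"delta_pos": [0,0,-0.035],"delta_rot": [0,0,0],"claw": 85},
  {"delta_pos": [0,0,-0.065],"delta_rot": [0,0,0],"claw": 85},
  {"delta_pos": [0,0,-0.1],"delta_rot": [0,0,0],"claw": 85},
  {"delta_pos": [0,0,-0.14],"delta_rot": [0,0,0],"claw": 85},
  {"delta_pos": [0,0,-0.175],"delta_rot": [0,0,0],"claw": 85},
  {"delta_pos": [0,0,-0.2],"delta_rot": [0,0,0],"claw": 85},
  {"delta_pos": [0,0,-0.2],"delta_rot": [0,0,0],"claw": 85},
])

```text
time: 19.5
eef_pos: [0.4723, 0.2404, 0.2618]
tcp_rot: [0.997, -0.072, 0.006, -0.002]
contact_force: [0.3, -0.2, 0.9]
opening: 0.851
```

Emit:
carry_out([
  {"delta_pos": [0,0,0],"delta_rot": [0,0,0],"claw": 85},
  {"delta_pos": [0,0,0],"delta_rot": [0,0,0],"claw": 85},
  {"delta_pos": [0,0,0],"delta_rot": [0,0,0],"claw": 85},
  {"delta_pos": [0,0,0],"delta_rot": [0,0,0],"claw": 85},
])

```text
time: 19.83
eef_pos: [0.4715, 0.2401, 0.2599]
tcp_rot: [0.997, -0.072, 0.005, -0.002]
contact_force: [-0.6, -0.2, 0.0]
opening: 0.85
```

```bash
python3 -c "
from h import *
st,im,D=wshot('w14')
P=cloud('wrist',D,st);h=cv2.cvtColor(im,cv2.COLOR_BGR2HSV)
m=cv2.inRange(h,(45,120,60),(80,255,255))>0
p=P[m];p=p[(p[:,2]>-.01)&(p[:,2]<.03)];print(cv2.minAreaRect(p[:,:2].astype(np.float32)))
B=(cv2.inRange(h,(98,120,40),(125,255,255))>0)&(P[...,2]>.065)&(P[...,2]<.075)
print(B.sum(),P[B].mean(0))
im,d=ctrl.read_camera('scene');cv2.imwrite('pics/s14.png',im[:,:,::-1])"
```

```text
19.8333 [0.47152067 0.24013647 0.25989419] [ 0.99738604 -0.07207071  0.00482335 -0.00190561] [-0.63843732 -0.19008173  0.02308644] 0.8503207648626312
((0.4673785865306854, 0.24021635949611664), (0.1196146309375763, 0.11924517154693604), 0.9537695050239563)
1618 [0.51233549 0.1210178  0.06810145]
```

View pics/w14.png

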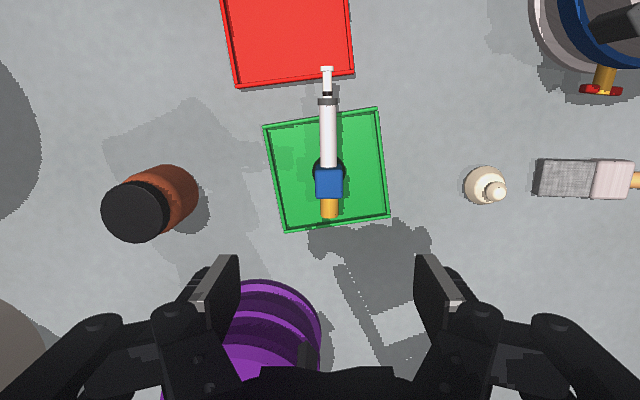

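View pics/s14.png

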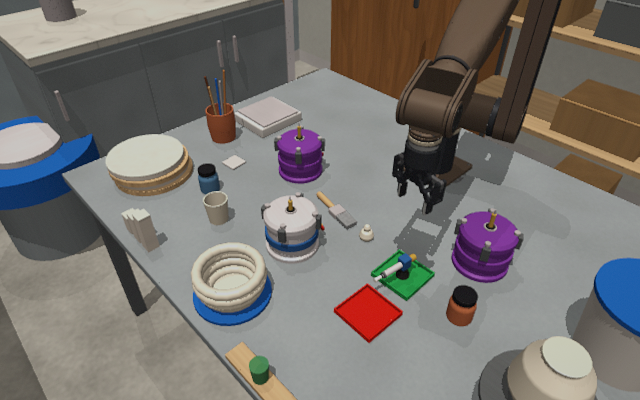

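The gauge stands upright in the green tray (block at (329,182) in the wrist view), the rod and band are out, and the bystanders look unmoved. One last position check, then hand in.

```bash
python3 -c "
from h import *
st={k:np.array(v) for k,v in json.load(open('pics/w14.json')).items()}
print(onz('wrist',(328.5,182),.07,st))
a=cv2.imread('pics/scene0.png').astype(int);b=cv2.imread('pics/s14.png').astype(int);d=(abs(a-b).max(2)>60)
for nm,(x,y) in dict(cup=(216,208),jar1=(208,179),jar2=(461,306),brush=(335,208),knob=(367,232),tile=(234,162)).items(): print(nm,d[y-18:y+18,x-18:x+18].sum())
ctrl.sign_off()"
```

```text
[0.4699293  0.23940096 0.07      ]
cup 0
jar1 0
jar2 0
brush 0
knob 0
tile 0
the job is handed in; nothing more can be done
```

The gauge reading is taken, and the gauge is standing in the green tray. The job is handed in; sign-off reported no verdict.

- **Pressing:** The gauge seated on the stem of the aluminium pot with the blue stripe. I held it still for about 2.4 s at roughly 15.7 N downward, about 16 N in total because a 4 N sideways force also built up. The readings never came near 22 N.
- **Reading:** The black band came wholly out of the barrel, with a white gap behind it, and stayed out after lifting. That meant the green tray.
- **Placing:** The last check put the grip at (0.470, 0.239) against a tray centre of (0.467, 0.240), about 3 mm off. The gauge is upright and the gripper clear, about 20 s into the 67 s limit.
- **Other objects:** The scene pictures before and after show no change at any of the six bystanders.

Checks that failed or disagreed:
- An automatic check of the grip's final position failed because the blue mask also picked up another blue object, probably the pot's stripe. I used the block's pixel position instead.
- The scene and top cameras disagreed with each other by up to about 8 mm, so I positioned from the wrist camera.

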